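# Fetch the jaw cast from behind the bottles

### The job

Move the red-capped and the blue-capped bottle out of the beige case bay and stand both in the shallow white tray, then lift out the jaw cast behind them and set it gently, without dropping it, centred and square on the articulator's round metal plate, front teeth towards the articulator's blue mark. Only then stand the bottles back in the bay, each in the middle of its place on the pad of its own colour. Keep the bottles upright throughout and leave the other things on the bench (small black box, light block, green bowl, spatula) where they are.

Things in the scene. Friction and masses are not known exactly. Their poses are not given: they have to be found in the camera images.
- bottle_red: White round bottle, 50 mm diameter, 72 mm tall, 0.12 kg, red label band and cap. Cap 30 mm in diameter, from 48 to 72 mm above the underside: grip it from above, closing along the pad's x to clear the other cap. Origin: centre of the underside; z up. At the start it stands on the red pad, 58 mm from the other bottle (centre to centre) and about 5 mm in front of the cast.
- bottle_blue: The same bottle with a blue label band and blue cap, at the start on the blue pad. Origin: centre of the underside; z up.
- cast: Plaster-yellow jaw cast: block 50 (x) by 62 (y) by 22 mm high, front corners notched (front face 44 mm wide), pink gum and ivory teeth on top up to 36 mm; 0.16 kg. Origin: centre of the underside; front teeth at -x. Underside 6 mm above the bench. Niche walls 8 mm from its sides: grip it along its x (50 mm). Free behind: 32 mm; in front 5 mm until the bottles are gone.
- cast_front (a point): Point on top of the cast's front teeth, 18 mm along the cast's -x from its origin and 34 mm above its underside.
- bay: Fixed beige bay, open to its -x. Floor 160 (x) by 124 (y) mm, 6 mm thick; origin: centre of its underside. Rear wall: inner face x = +75 mm, top 40 mm above the bench. Niche side walls: inner faces y = +-39 mm, x from -7 to 80, top 34 mm above the bench. Cast at about x = +18, y = 0; pad origins at x = -37, y = +-29 (which is which changes).
- pad_red: Fixed red pad on the bay's floor, 67 (x) by 54 (y) mm, 2 mm thick, top 8 mm above the bench. Origin: on its underside at the bottle's place, midway across y, 26 mm from its +x end; the pad reaches 41 mm from there towards -x and shows in front of the bottle. The bottle's axis belongs over this origin.
- pad_blue: The same pad in blue, with the same origin and axes.
- tray: Fixed shallow white enamelled tray for the bottles in the meantime, 170 (x) by 110 (y) mm outside, walls 4 mm thick and 16 mm high, floor top 4 mm above the bench. Origin: centre of its underside. The bottles fit for instance 36 mm either side of its centre along its x.
- articulator: Fixed lower half of a black articulator. Round aluminium plate 72 mm in diameter, top 20 mm above the bench; origin: at bench height under the plate's centre. Blue square mark at its front, 47 mm along -x, lower than the plate; two steel posts with blue knobs, 77 mm high, at x = +90, y = +-42 mm. The cast's origin belongs over the plate's centre, its x along the articulator's x.

How it is judged:
By the outcome, as a careful person would: the job done as asked, in the order asked, and still so for the second after the job is handed in, with the robot touching nothing.
It also fails if it takes over 133 s, if anything falls off the work surface, if the arm or the gripper's body presses on something with over 40 N, if the wrist force passes 120 N, or if a joint passes its speed limit or range.

### The arm

A 6-joint arm with a two-finger parallel gripper is mounted at the origin on the work surface. World frame = base frame: x ahead of the robot, y to its left, z up, the work surface at z = 0. Lengths are in m, angles in rad, forces in N, time in s.
With the tool pointing down it reaches from about 0.35 to 1 m from the base axis. Payload 7.1 kg.
Tool frame: the origin (TCP) lies at the very end of the fingers, on their centre line; the grasp point (between the pads) lies 19 mm behind it; z points along the fingers, y is the line along which they close (so a half turn about z gives the same grasp; the last joint's range is limited). The gripper opens to 85 mm and grips with 20 to 120 N. Pads are 22 mm wide; open, the fingers measure 114 mm over their backs; the gripper's body (76 mm by 85 mm) begins 54 mm behind the grasp point. The pads swing forward as they close: fully open they stand 13 mm farther back than shut.
Start: joints at [-1.182, 0.423, 1.63, -0, 1.089, -0.019], TCP at [0.248, -0.574, 0.2] pointing down, gripper open.
Joint ranges: [-3, 3], [-0.9, 2.11], [0.09, 2.58], [-1.31, 4.45], [0.11, 2.69], [-2.54, 2.54]. Speed limits (rad/s): [2.39, 2.39, 3.01, 3.14, 3.14, 3.14].

### API

Orientations are given as a unit quaternion [x, y, z, w].
In Python, from cell import r gives the robot as it stands. The module is installed in compiled form; this text tells all that it offers.
- The arm moves only by the tool send_rows, never from a script. Its argument "targets" is a list of rows, each a list of 3 entries, a list of its own where there are three numbers: the shift along the tool's x, y, z in units of 30 mm (1.0 is 30 mm), then the turn, a rotation vector about the tool's x, y, z in units of 6 degrees (1.0 is 6 degrees), then the opening, from 0 (shut) to 1 (fully open). In form: [[[x, y, z], [rx, ry, rz], hand], ...]. A call has 1 to 20 rows; each row is the pose to reach, as a shift and turn from the pose commanded when the call began, along the tool's axes at that moment; what a row does not reach only later rows make up. A row lasts 1/8 s, in which the tool goes at most 62.5 mm and 10.7 degrees, less where a joint would pass 70% of its speed; a pose out of reach is approached as far as the arm can. A call with a gripper value outside its range is refused whole. The fingers move at their own pace and stop on an object; "grip_force" is the grip in N (left out, the last holds). Time passes only in rows, so rows that repeat a pose let the fingers close. It gives the time, the measured TCP pose, the force, the opening and the grip force at its end, in the units of the state.
- r.read_state(): the state, without advancing time (a new reading comes with each control period).
- r.get_image(name): name is "scene" or "top"; returns the picture (384x512x3 uint8, red, green, blue); there is no depth.
- r.get_calibration(name): a dict with "K" (3x3 intrinsics, pixels), "pose" (4x4, takes a point from camera to world coordinates). Camera axes: x right, y down, z forward; pixel columns grow to the right and rows downward; lengths in m; the calibration is good to about 2 mm. A picture is of the moment at which its call begins. get_calibration takes no time and is no camera call.
- r.sign_off(): hands the job in; it is judged then, once.
The state is a dict: "time": time; "qpos": joint angles; "joint_velocities": joint speeds; "effort": joint torques, N m; "eef_pos": TCP position; "tool_rot": TCP orientation; "force": force on the tool from outside, world axes, zero at the start; "ft_torque": the same for the moment, N m; "grip_width": finger opening in m; "gripper_force": force on a finger pad.
Only numpy, scipy, OpenCV 4.12 (cv2) and the standard library are available. Lean on these libraries where they do the work, as an engineer would, in place of code of your own. Each camera call takes 0.05 s, during which the arm holds its last target. There are 200 camera calls.

## Working session

There is one attempt and no reset: what is moved stays moved. The work goes in short steps, Python scripts to look and compute and a tool call to move; the robot and the scene stay as the last step left them, time stands still between calls to the robot, and variables do not carry over. Pictures are saved under pics/ and viewed, at most 16 in all, crops included, and the job is handed in when it is done.

Besides the shell and the picture viewer there is one more tool, called after "Call:" as name([rows], argument=value, ...), one row to a line, values as JSON. send_rows: Moves the arm, as the interface text tells. Its arguments: {"type":"object","properties":{"targets":{"type":"array","items":{"type":"array"}},"grip_force":{"type":"number"}},"required":["targets"]}

```bash
mkdir -p pics; python3 - <<'E'
from cell import r
import cv2,numpy as np
np.set_printoptions(precision=4,suppress=True)
for n in("top","scene"):
    cv2.imwrite(f"pics/{n}0.png",r.get_image(n)[:,:,::-1]); c=r.get_calibration(n); print(n,c["K"],c["pose"])
print(r.read_state())
E
```

```text
top [[471.9656   0.     256.458 ]
 [  0.     471.9656 187.6096]
 [  0.       0.       1.    ]] [[ 0.0058 -0.9942  0.1078  0.4123]
 [-0.9994 -0.0019  0.036  -0.0355]
 [-0.0355 -0.1079 -0.9935  1.0814]
 [ 0.      0.      0.      1.    ]]
scene [[411.8098   0.     247.0831]
 [  0.     411.8098 195.2155]
 [  0.       0.       1.    ]] [[ 0.8149  0.3074 -0.4913  0.9724]
 [ 0.5795 -0.4196  0.6987 -0.6284]
 [ 0.0086 -0.8541 -0.5201  0.5402]
 [ 0.      0.      0.      1.    ]]
{'time': 0.1, 'qpos': array([-1.182 ,  0.4238,  1.6306, -0.    ,  1.0886, -0.019 ]), 'joint_velocities': array([-0.0021, -0.0014, -0.0018, -0.0004,  0.001 , -0.0001]), 'effort': array([  0.0003, -55.8424, -28.2444,  -0.0001,   0.003 ,  -0.    ]), 'eef_pos': array([ 0.2477, -0.5732,  0.1989]), 'tool_rot': array([ 0.9793,  0.2025, -0.0001, -0.0007]), 'force': array([-0.3707,  0.1213,  0.4369]), 'ft_torque': array([-0.0064, -0.0622, -0.04  ]), 'gripper_force': 0.0, 'grip_width': 0.08521817031643636}
```

View pics/top0.png

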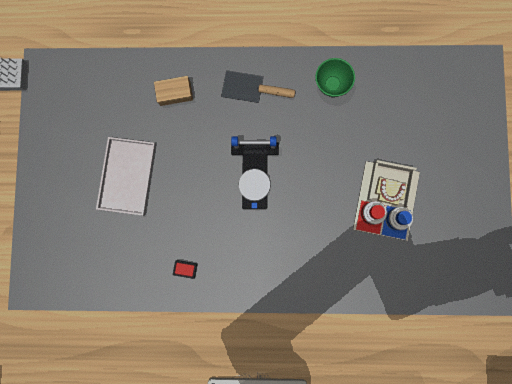

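View pics/scene0.png

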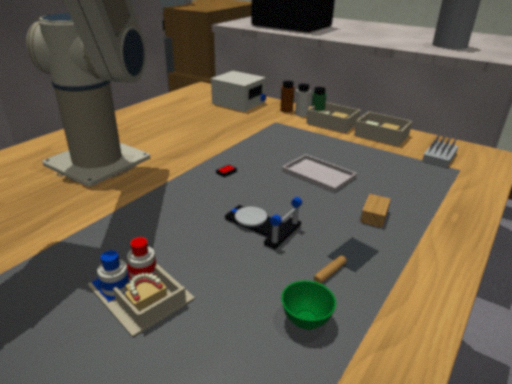

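```bash
python3 - <<'E'
import cv2,numpy as np
a=cv2.imread("pics/top0.png")
c=cv2.resize(a[150:250,345:430],None,fx=6,fy=6,interpolation=cv2.INTER_CUBIC)
cv2.imwrite("pics/bay.png",c)
d=cv2.resize(a[125:225,90:290],None,fx=4,fy=4,interpolation=cv2.INTER_CUBIC)
cv2.imwrite("pics/art.png",d)
E
```

```text
(no output)
```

View pics/bay.png

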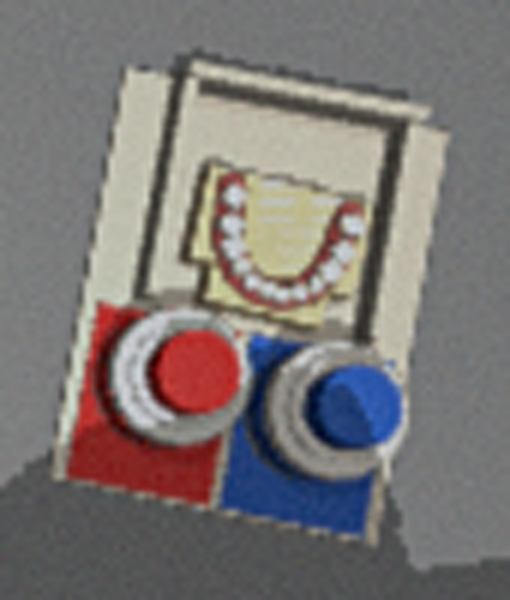

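View pics/art.png

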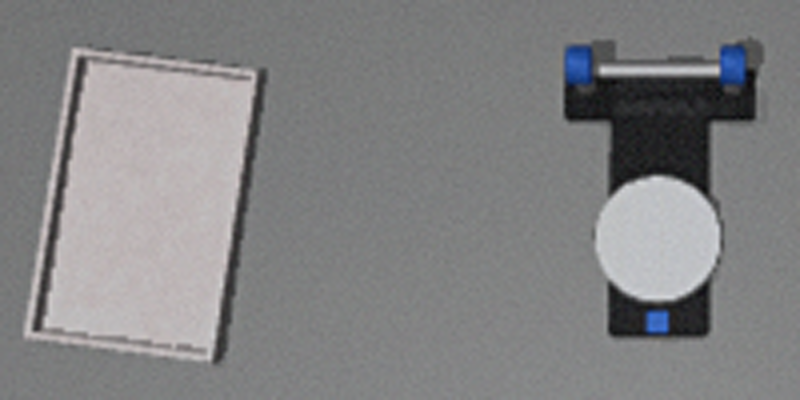

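The top view shows the bay at right with its red pad on +y and its blue pad on -y. Caps are near crop (195,372) and (353,405). The tray's corners are at crop (75,47), (263,68), (215,362), (27,337). The plate is near (658,238), with its mark at (657,321) pointing towards -x.

```bash
cat > h.py <<'E'
from cell import r
import numpy as np,cv2
from scipy.optimize import least_squares
from scipy.spatial.transform import Rotation as R
np.set_printoptions(precision=4,suppress=True)
def world(uv,z,n="top"):
    c=r.get_calibration(n);uv=np.atleast_2d(uv).astype(float)
    d=np.c_[uv,np.ones(len(uv))]@np.linalg.inv(c["K"]).T@c["pose"][:3,:3].T
    o=c["pose"][:3,3];z=np.broadcast_to(z,len(uv))
    return (o+d*((z-o[2])/d[:,2])[:,None])[:,:2]
def fit(loc,w,use=1):
    loc=np.array(loc,float);f=lambda p:(np.c_[loc@[np.cos(p[2]),-np.sin(p[2])],loc@[np.sin(p[2]),np.cos(p[2])]]if 0 else (loc@np.array([[np.cos(p[2]),np.sin(p[2])],[-np.sin(p[2]),np.cos(p[2])]])))+p[:2]
    s=least_squares(lambda p:(f(p)-w).ravel(),[*w.mean(0),0]);return s.x,(f(s.x)-w)*1000
def blob(im,rgb,box):
    "centroid of pixels of a dominant colour in box (u0,v0,u1,v1)"
    u0,v0,u1,v1=box;a=im[v0:v1,u0:u1].astype(int);k={"r":0,"b":2}[rgb];o=2-k
    m=(a[...,k]>70)&(a[...,k]>1.8*a[...,o])
    n,l,s,c=cv2.connectedComponentsWithStats(m.astype(np.uint8));i=1+np.argmax(s[1:,4]);return c[i]+[u0,v0],s[i,4]
def go(x,y,z,yaw):
    "units to send for a TCP target, tool down, tool y at yaw (world rad)"
    s=r.read_state();T=R.from_quat(s["tool_rot"])
    d=T.inv().apply(np.array([x,y,z])-s["eef_pos"])/.03
    G=R.from_matrix(np.array([[np.sin(yaw)*-1,np.cos(yaw),0],[np.cos(yaw),np.sin(yaw),0],[0,0,-1]]).T) if 0 else R.from_matrix(np.column_stack([[-np.sin(yaw),np.cos(yaw),0],[np.cos(yaw),np.sin(yaw),0],[0,0,-1]]))
    print("t",s["time"],"shift",d,"turn",np.degrees((T.inv()*G).as_rotvec())/6,"w",s["grip_width"],"F",s["force"])
E
python3 - <<'E'
from h import *
cr=lambda p,s,o:(np.array(p,float)+.5)/s-.5+o
B=lambda p:cr(p,6,[345,150]);A=lambda p:cr(p,4,[90,125])
# bay: floor corners, wall rear outer corners
pr,res=fit([[80,62],[-80,62],[-80,-62],[80,-62]]*np.array(.001),world(B([[127,68],[57,480],[378,545],[447,130]]),.006));print("bay",pr,np.degrees(pr[2]),res)
pr,res=fit([[-78,56],[-78,2],[-78,-2],[-78,-56]]*np.array(.001),world(B([[65,476],[213,507],[220,509],[372,540]]),.008));print("pads",pr,np.degrees(pr[2]),res)
pr,res=fit([[25,31],[25,-31],[-25,22],[-25,-22]]*np.array(.001),world(B([[213,160],[367,195],[205,300],[322,327]]),.028));print("cast",pr,np.degrees(pr[2]),res)
pr,res=fit([[85,55],[85,-55],[-85,-55],[-85,55]]*np.array(.001),world(A([[75,47],[263,68],[215,362],[27,337]]),.016));print("tray",pr,np.degrees(pr[2]),res)
print("caps",world(B([[195,372],[355,406]]),.08))
a=cv2.imread("pics/top0.png")[:,:,::-1]
g=a[165:205,235:275].min(2)>140;n,l,s,c=cv2.connectedComponentsWithStats(g.astype(np.uint8));i=1+np.argmax(s[1:,4]);pc=c[i]+[235,165];print("plate px",pc,s[i])
P=world(pc,.02);print("plate",P)
bm=[blob(a,"b",(248,200,262,211))[0],blob(a,"b",(228,133,241,149))[0],blob(a,"b",(267,133,282,149))[0]];print(bm)
w=np.r_[P,world(bm,[.01,.072,.072])];print(w)
pr,res=fit([[0,0],[-47,0],[90,42],[90,-42]]*np.array(.001),w);print("art",pr,np.degrees(pr[2]),res)
print([blob(a,k,b) for k,b in (("r",(369,203,387,220)),("b",(394,205,414,228)))])
E
```

```text
bay [ 0.5007 -0.2916 -0.1906] -10.922658814373417 [[ 0.0992  0.6184]
 [-0.2904  1.8452]
 [-0.2085 -1.2324]
 [ 0.3997 -1.2313]]
pads [ 0.5005 -0.2921 -0.2021] -11.579005110460072 [[-0.382  -1.5012]
 [ 0.0563  0.387 ]
 [-0.0162 -0.9528]
 [ 0.3419  2.067 ]]
cast [ 0.5208 -0.2959 -0.2204] -12.62897960903584 [[-0.6733  2.1089]
 [-1.2033 -2.0889]
 [ 0.8108  0.1616]
 [ 1.0657 -0.1816]]
tray [ 0.5561  0.304  -0.1256] -7.196814078712039 [[ 0.1809 -0.4713]
 [-1.0085  0.9896]
 [ 0.454  -0.3168]
 [ 0.3736 -0.2015]]
caps [[ 0.4707 -0.2536]
 [ 0.459  -0.3088]]
plate px [253.8838 184.2833] [  4   4  31  31 766]
plate [[0.5351 0.0088]]
[array([253.6667, 205.0769]), array([234.15, 140.95]), array([272.6897, 140.8276])]
[[ 0.5351  0.0088]
 [ 0.4886  0.0094]
 [ 0.6241  0.0503]
 [ 0.6242 -0.0336]]
art [ 0.5347  0.0089 -0.0057] -0.3268957780149871 [[-0.339   0.096 ]
 [-0.8475 -0.2439]
 [ 0.8982  0.0932]
 [ 0.2883  0.0547]]
[(array([377.1856, 211.6707]), np.int32(167)), (array([404.451 , 217.3333]), np.int32(153))]
```

```bash
python3 -c "
from h import *
go(.4705,-.255,.15,-.195)"
```

```text
t 0.1 shift [11.0255 -6.7904  1.6405] turn [-0.0121 -0.0067 -9.2437] w 0.08521817031643636 F [-0.3707  0.1213  0.4369]
```

Call:
send_rows([
  [[11.03,-6.79,1.64],[0,0,-9.24],1],
  [[11.03,-6.79,1.64],[0,0,-9.24],1],
  [[11.03,-6.79,1.64],[0,0,-9.24],1],
  [[11.03,-6.79,1.64],[0,0,-9.24],1],
  [[11.03,-6.79,1.64],[0,0,-9.24],1],
  [[11.03,-6.79,1.64],[0,0,-9.24],1],
  [[11.03,-6.79,1.64],[0,0,-9.24],1],
  [[11.03,-6.79,1.64],[0,0,-9.24],1],
  [[11.03,-6.79,1.64],[0,0,-9.24],0.7],
  [[11.03,-6.79,1.64],[0,0,-9.24],0.7],
])

```text
time: 1.35
eef_pos: [0.4702, -0.2568, 0.1506]
tool_rot: [0.773, 0.634, -0.0, 0.0]
force: [0.1, 0.7, 0.3]
grip_width: 0.0593
gripper_force: 0.0
```

```bash
python3 -c "
from h import *
go(.4705,-.255,.06,-.195)
a,b=r.get_image('top')[150:250,345:445],r.get_image('scene')[210:340,70:230]
z=np.zeros((600,800,3),np.uint8);z[:400,:400]=cv2.resize(a,(400,400),interpolation=2);z[:325,400:]=cv2.resize(b,(400,325),interpolation=2)
cv2.imwrite('pics/p1.png',z[:400,:,::-1])"
```

```text
t 1.35 shift [ 0.0612 -0.001   3.0191] turn [ 0.0007  0.0018 -0.0244] w 0.059279689115599915 F [0.0537 0.7193 0.3348]
```

View pics/p1.png

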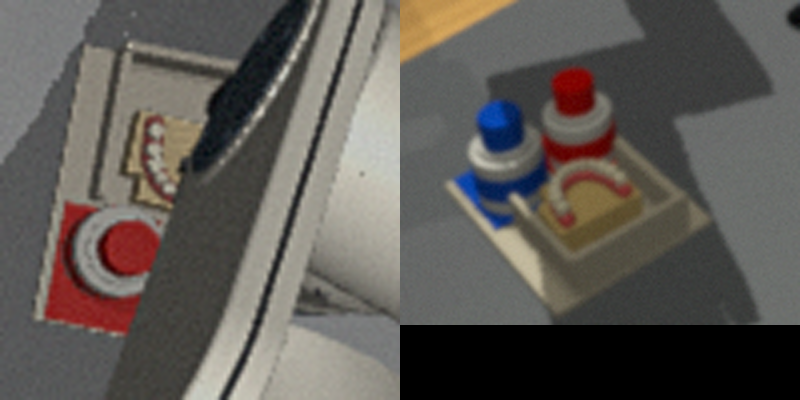

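```bash
python3 -c "
from h import *
print(world([[139.6,240.8],[109.6,253.6]],.08,'scene'))
a=r.get_image('scene')
g=a[195:235,225:275].min(2)>130;n,l,s,c=cv2.connectedComponentsWithStats(g.astype(np.uint8));i=1+np.argmax(s[1:,4]);print(c[i]+[225,195],s[i],world(c[i]+[225,195],.02,'scene'))"
```

```text
[[ 0.4726 -0.2547]
 [ 0.4581 -0.31  ]]
[250.8224 214.9934] [ 11  11  31  19 456] [[0.5374 0.0056]]
```

Call:
send_rows([
  [[0.06,0,1.5],[0,0,0],0.7],
  [[0.06,0,2.6],[0,0,0],0.7],
  [[0.06,0,3.0],[0,0,0],0.7],
  [[0.06,0,3.0],[0,0,0],0.7],
  [[0.06,0,3.0],[0,0,0],0.45],
  [[0.06,0,3.0],[0,0,0],0.2],
  [[0.06,0,3.0],[0,0,0],0.2],
  [[0.06,0,3.0],[0,0,0],0.2],
  [[0.06,0,3.0],[0,0,0],0.2],
], grip_force=30)

```text
time: 2.62
eef_pos: [0.4712, -0.2537, 0.0605]
tool_rot: [0.773, 0.635, 0.0, 0.0]
force: [0.3, -0.7, -0.4]
grip_width: 0.0169
gripper_force: 0.0
```

```bash
python3 -c "
from h import *
b=r.get_image('scene')[150:340,60:260];t=r.get_image('top')[150:250,345:445]
z=np.zeros((570,800,3),np.uint8);z[:380,:400]=cv2.resize(b,(400,380),interpolation=2);z[:400,400:]=cv2.resize(t,(400,400),interpolation=2)
cv2.imwrite('pics/p2.png',z[:400,:,::-1]);print(r.read_state())"
```

```text
{'time': 2.725, 'qpos': array([-0.5162,  0.5001,  1.9129, -0.    ,  0.7286, -0.3208]), 'joint_velocities': array([-0.0007,  0.0021, -0.0007, -0.0009,  0.0013, -0.001 ]), 'effort': array([  0.0025, -51.2025, -19.0091,   0.    ,   0.0008,  -0.0001]), 'eef_pos': array([ 0.4712, -0.2537,  0.0604]), 'tool_rot': array([ 0.7727,  0.6348, -0.    , -0.    ]), 'force': array([ 0.3537,  0.3832, -1.1017]), 'ft_torque': array([0.0179, 0.0147, 0.0068]), 'gripper_force': 0.0, 'grip_width': 0.01723574028689725}
```

View pics/p2.png

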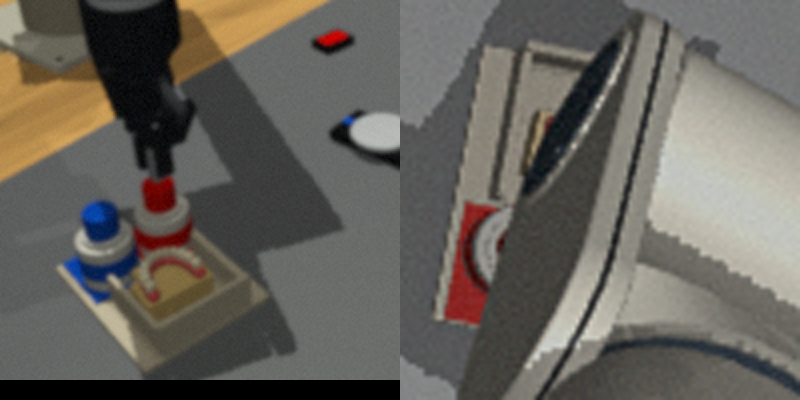

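```bash
cat >> h.py <<'E'
def pix(p,n="scene"):
    c=r.get_calibration(n);q=(np.atleast_2d(p)-c["pose"][:3,3])@c["pose"][:3,:3]@c["K"].T;return q[:,:2]/q[:,2:]
E
python3 -c "
from h import *
a=pix([[.4712,-.2537,.0605],[.4712,-.2537,.08],[.4712,-.2537,.1],[.4712,-.2537,.13]])
print((a-[60,150])*2)
b=r.get_image('scene')[180:290,85:205]
cv2.imwrite('pics/p3.png',cv2.resize(b,None,fx=5,fy=5,interpolation=2)[:,:,::-1]);print((a-[85,180])*5)"
```

```text
[[161.6919 197.4014]
 [158.9939 180.5003]
 [156.1495 162.6826]
 [151.7291 134.9928]]
[[279.2298 343.5034]
 [272.4847 301.2507]
 [265.3737 256.7066]
 [254.3228 187.4821]]
```

View pics/p3.png

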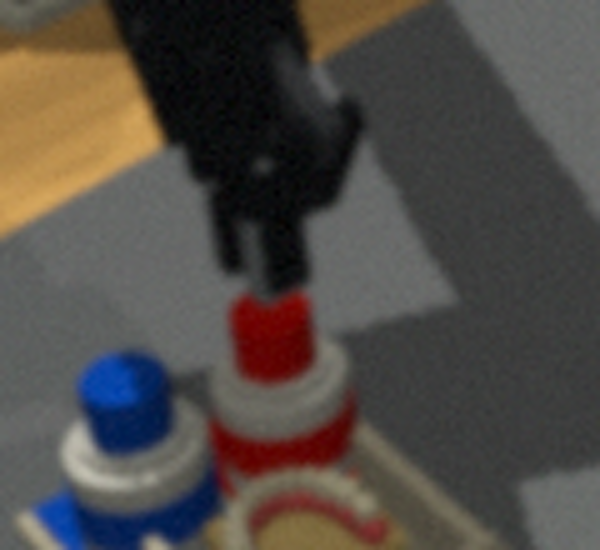

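The fingertips end at crop row 295, about z = 0.083, just above the cap. They are about 20 mm higher than the reported TCP, so I'll open, go lower and use the grip width as the check.

Call:
send_rows([
  [[0,0,0],[0,0,0],0.75],
  [[0,0,0],[0,0,0],0.75],
  [[0,0,0],[0,0,0],0.75],
  [[0,0,0.25],[0,0,0],0.75],
  [[0,0,0.5],[0,0,0],0.75],
  [[0,0,0.5],[0,0,0],0.75],
  [[0,0,0.5],[0,0,0],0.45],
  [[0,0,0.5],[0,0,0],0.25],
  [[0,0,0.5],[0,0,0],0.25],
  [[0,0,0.5],[0,0,0],0.25],
], grip_force=30)

```text
time: 4.03
eef_pos: [0.4716, -0.2539, 0.0457]
tool_rot: [0.773, 0.635, 0.0, 0.0]
force: [0.3, -0.3, 2.4]
grip_width: 0.0271
gripper_force: 29.5
```

```bash
python3 -c "
from h import *
s=r.read_state();print(s['gripper_force'])
b=r.get_image('scene')[180:290,85:205]
cv2.imwrite('pics/p4.png',cv2.resize(b,None,fx=5,fy=5,interpolation=2)[:,:,::-1])"
```

```text
29.49155867099762
```

View pics/p4.png

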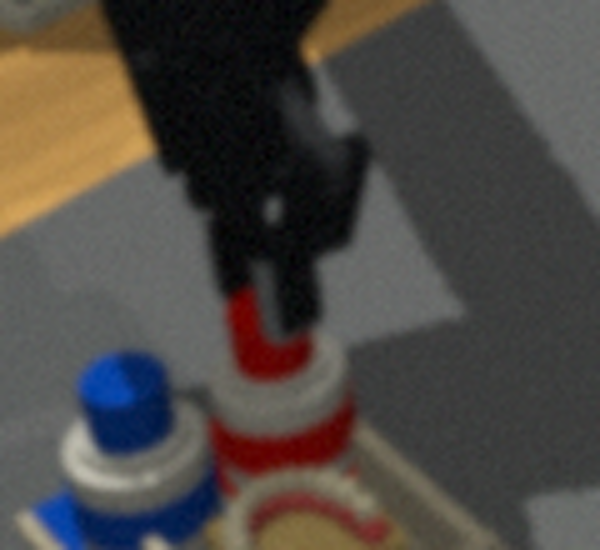

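Call:
send_rows([
  [[0,0,-0.3],[0,0,0],0.25],
  [[0,0,-1.2],[0,0,0],0.25],
  [[0,0,-2.4],[0,0,0],0.25],
  [[0,0,-3.0],[0,0,0],0.25],
  [[0,0,-3.0],[0,0,0],0.25],
  [[0,0,-3.0],[0,0,0],0.25],
], grip_force=40)

```text
time: 4.82
eef_pos: [0.4706, -0.2534, 0.1348]
tool_rot: [0.773, 0.635, -0.0, -0.001]
force: [-0.2, 0.5, -1.0]
grip_width: 0.0262
gripper_force: 39.5
```

```bash
python3 -c "
from h import *
s=r.read_state();print(s['force'],s['grip_width'],s['eef_pos'],s['ft_torque'])
b=r.get_image('scene')[120:270,60:260]
cv2.imwrite('pics/p5.png',cv2.resize(b,None,fx=4,fy=4,interpolation=2)[:,:,::-1])
go(.5918,.2995,.135,-.195)"
```

```text
[-0.2007  0.4746 -1.0143] 0.026239735033607704 [ 0.4706 -0.2534  0.1348] [0.0096 0.0053 0.0436]
t 4.875 shift [18.862   0.3927 -0.008 ] turn [-0.0173 -0.0054 -0.0033] w 0.02643235381987982 F [ 0.2229 -0.064  -0.718 ]
```

View pics/p5.png

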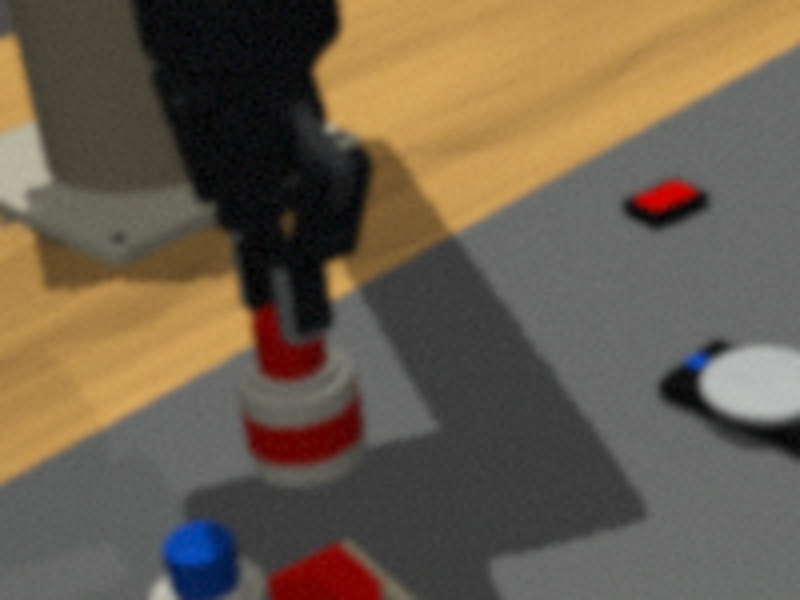

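Call:
send_rows([
  [[0.7,0,0],[0,0,0],0.25],
  [[2.2,0.05,0],[0,0,0],0.25],
  [[4,0.1,0],[0,0,0],0.25],
  [[5.8,0.12,0],[0,0,0],0.25],
  [[7.6,0.16,0],[0,0,0],0.25],
  [[9.4,0.2,0],[0,0,0],0.25],
  [[11.2,0.24,0],[0,0,0],0.25],
  [[13,0.28,0],[0,0,0],0.25],
  [[14.8,0.3,0],[0,0,0],0.25],
  [[16.6,0.34,0],[0,0,0],0.25],
  [[18,0.38,0],[0,0,0],0.25],
  [[18.7,0.39,0],[0,0,0],0.25],
  [[18.86,0.39,0],[0,0,0],0.25],
  [[18.86,0.39,0],[0,0,0],0.25],
  [[18.86,0.39,0],[0,0,0],0.25],
])

```text
time: 6.75
eef_pos: [0.5923, 0.2975, 0.1353]
tool_rot: [0.773, 0.634, -0.0, -0.0]
force: [0.3, -0.7, -0.4]
grip_width: 0.0265
gripper_force: 39.5
```

```bash
python3 -c "
from h import *
go(.5918,.2995,.0435,-.195)
b=r.get_image('top')[110:240,80:280]
cv2.imwrite('pics/p6.png',cv2.resize(b,None,fx=4,fy=4,interpolation=2)[:,:,::-1])"
```

```text
t 6.75 shift [ 0.0636 -0.0288  3.0596] turn [-0.0054  0.0065 -0.0166] w 0.026487353955949026 F [ 0.254  -0.6843 -0.3856]
```

View pics/p6.png

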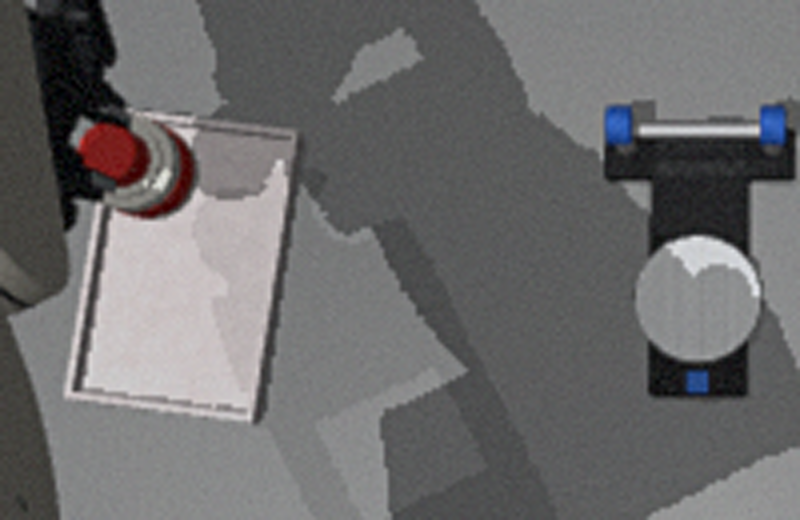

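```bash
python3 -c "
from h import *
f=lambda p:(np.array(p)+.5)/4-.5+[80,110]
print(world(f([112,155]),.1696),r.read_state()['eef_pos'])
print('shoulder',world(f([150,166]),.1456))
a=cv2.imread('pics/p6.png')
"
```

```text
[[0.589  0.2936]] [0.5925 0.2976 0.1355]
shoulder [[0.588  0.2825]]
```

Call:
send_rows([
  [[0,0,1],[0,0,0],0.25],
  [[0,0,2.2],[0,0,0],0.25],
  [[0,0,2.8],[0,0,0],0.25],
  [[0,0,3.0],[0,0,0],0.25],
  [[0,0,3.06],[0,0,0],0.25],
  [[0,0,3.08],[0,0,0],0.25],
  [[0,0,3.1],[0,0,0],0.25],
])

```text
time: 7.68
eef_pos: [0.5932, 0.2994, 0.0434]
tool_rot: [0.773, 0.635, 0.001, 0.0]
force: [-0.2, -0.3, -1.2]
grip_width: 0.0263
gripper_force: 39.5
```

Call:
send_rows([
  [[0,0,0.03],[0,0,0],0.25],
  [[0,0,0.05],[0,0,0],0.25],
  [[0,0,0.05],[0,0,0],0.25],
])

```text
time: 8.05
eef_pos: [0.5933, 0.2993, 0.0418]
tool_rot: [0.773, 0.635, 0.001, 0.0]
force: [0.2, 0.4, 5.4]
grip_width: 0.0263
gripper_force: 40.8
```

Call:
send_rows([
  [[0,0,0],[0,0,0],0.4],
  [[0,0,0],[0,0,0],0.65],
  [[0,0,0],[0,0,0],0.65],
  [[0,0,-0.5],[0,0,0],0.65],
  [[0,0,-1.8],[0,0,0],0.65],
  [[0,0,-3],[0,0,0],0.7],
  [[0,0,-3],[0,0,0],0.7],
])

```text
time: 8.93
eef_pos: [0.595, 0.3002, 0.1355]
tool_rot: [0.773, 0.635, 0.004, 0.001]
force: [0.1, 0.6, -0.1]
grip_width: 0.0597
gripper_force: 0.0
```

```bash
python3 -c "
from h import *
go(.4590,-.310,.135,-.195)"
```

```text
t 8.925 shift [-20.833   -0.4969  -0.0767] turn [ 0.0557 -0.0417 -0.0036] w 0.05965115384117907 F [ 0.0977  0.5705 -0.0842]
```

Call:
send_rows([
  [[-20.85,-0.46,0],[0.06,-0.04,0],0.7],
  [[-20.85,-0.46,0],[0.06,-0.04,0],0.7],
  [[-20.85,-0.46,0],[0.06,-0.04,0],0.7],
  [[-20.85,-0.46,0],[0.06,-0.04,0],0.7],
  [[-20.85,-0.46,0],[0.06,-0.04,0],0.7],
  [[-20.85,-0.46,0],[0.06,-0.04,0],0.7],
  [[-20.85,-0.46,0],[0.06,-0.04,0],0.7],
  [[-20.85,-0.46,0],[0.06,-0.04,0],0.7],
  [[-20.85,-0.46,0],[0.06,-0.04,0],0.7],
  [[-20.85,-0.46,0],[0.06,-0.04,0],0.7],
  [[-20.85,-0.46,0],[0.06,-0.04,0],0.7],
  [[-20.85,-0.46,0],[0.06,-0.04,0],0.7],
  [[-20.85,-0.46,0],[0.06,-0.04,0],0.7],
  [[-20.85,-0.46,0],[0.06,-0.04,0],0.7],
])

```text
time: 10.68
eef_pos: [0.4579, -0.3106, 0.1309]
tool_rot: [0.772, 0.636, -0.004, -0.001]
force: [0.6, 0.1, 0.3]
grip_width: 0.0595
gripper_force: 0.0
```

```bash
python3 -c "
from h import *
go(.4602,-.3105,.0415,-.195)"
```

```text
t 10.675 shift [0.029  0.0929 2.9801] turn [-0.0622  0.0383  0.0154] w 0.05950286110014256 F [0.5861 0.0922 0.2785]
```

Call:
send_rows([
  [[0.03,0.09,1.5],[-0.06,0.04,0],0.7],
  [[0.03,0.09,2.6],[-0.06,0.04,0],0.7],
  [[0.03,0.09,2.9],[-0.06,0.04,0],0.7],
  [[0.03,0.09,2.98],[-0.06,0.04,0],0.7],
  [[0.03,0.09,2.98],[-0.06,0.04,0],0.7],
  [[0.03,0.09,2.98],[-0.06,0.04,0],0.45],
  [[0.03,0.09,2.98],[-0.06,0.04,0],0.25],
  [[0.03,0.09,2.98],[-0.06,0.04,0],0.25],
  [[0.03,0.09,2.98],[-0.06,0.04,0],0.25],
], grip_force=40)

```text
time: 11.8
eef_pos: [0.4605, -0.3123, 0.0426]
tool_rot: [0.773, 0.635, 0.0, 0.001]
force: [-0.2, 1.9, 6.4]
grip_width: 0.0274
gripper_force: 38.9
```

Call:
send_rows([
  [[0,0,-0.3],[0,0,0],0.25],
  [[0,0,-1.2],[0,0,0],0.25],
  [[0,0,-2.4],[0,0,0],0.25],
  [[0,0,-3.1],[0,0,0],0.25],
  [[0,0,-3.1],[0,0,0],0.25],
])

```text
time: 12.42
eef_pos: [0.4607, -0.3125, 0.1364]
tool_rot: [0.773, 0.635, 0.0, 0.002]
force: [0.0, -0.3, -1.5]
grip_width: 0.0272
gripper_force: 39.6
```

```bash
python3 -c "
from h import *
go(.5212,.3085,.135,-.195)"
```

```text
t 12.425 shift [20.6985 -2.0427  0.0071] turn [ 0.0326  0.0151 -0.0046] w 0.027207715985492743 F [ 0.0096 -0.2598 -1.513 ]
```

Call:
send_rows([
  [[0.7,-0.07,0],[0,0,0],0.25],
  [[2.2,-0.2,0],[0,0,0],0.25],
  [[4,-0.4,0],[0,0,0],0.25],
  [[5.8,-0.58,0],[0,0,0],0.25],
  [[7.6,-0.75,0],[0,0,0],0.25],
  [[9.4,-0.93,0],[0,0,0],0.25],
  [[11.2,-1.1,0],[0,0,0],0.25],
  [[13,-1.28,0],[0,0,0],0.25],
  [[14.8,-1.46,0],[0,0,0],0.25],
  [[16.6,-1.64,0],[0,0,0],0.25],
  [[18.4,-1.82,0],[0,0,0],0.25],
  [[19.8,-1.96,0],[0,0,0],0.25],
  [[20.5,-2.02,0],[0,0,0],0.25],
  [[20.7,-2.04,0],[0,0,0],0.25],
  [[20.7,-2.04,0],[0,0,0],0.25],
  [[20.7,-2.04,0],[0,0,0],0.25],
])

```text
time: 14.42
eef_pos: [0.5201, 0.3079, 0.1343]
tool_rot: [0.773, 0.634, -0.0, -0.0]
force: [-0.7, -0.6, -0.4]
grip_width: 0.0274
gripper_force: 39.6
```

```bash
python3 -c "
from h import *
go(.5212,.3085,.0405,-.195)"
```

```text
t 14.425 shift [0.0288 0.0344 3.1281] turn [-0.0055  0.0066 -0.016 ] w 0.027353784376782857 F [-0.6988 -0.6071 -0.4057]
```

Call:
send_rows([
  [[0,0,1],[0,0,0],0.25],
  [[0,0,2.2],[0,0,0],0.25],
  [[0,0,2.8],[0,0,0],0.25],
  [[0,0,3.05],[0,0,0],0.25],
  [[0,0,3.12],[0,0,0],0.25],
  [[0,0,3.14],[0,0,0],0.25],
  [[0,0,3.16],[0,0,0],0.25],
])

```text
time: 15.3
eef_pos: [0.5208, 0.3097, 0.0406]
tool_rot: [0.773, 0.635, 0.001, 0.0]
force: [-0.4, -0.2, -0.6]
grip_width: 0.0273
gripper_force: 39.6
```

Call:
send_rows([
  [[0,0,0.03],[0,0,0],0.25],
  [[0,0,0.05],[0,0,0],0.25],
  [[0,0,0.07],[0,0,0],0.25],
  [[0,0,0.07],[0,0,0],0.25],
])

```text
time: 15.8
eef_pos: [0.5208, 0.3094, 0.0386]
tool_rot: [0.773, 0.635, 0.0, 0.0]
force: [-0.4, -0.5, 6.8]
grip_width: 0.0269
gripper_force: 40.5
```

Call:
send_rows([
  [[0,0,0],[0,0,0],0.4],
  [[0,0,0],[0,0,0],0.6],
  [[0,0,0],[0,0,0],0.6],
  [[0,0,-0.5],[0,0,0],0.6],
  [[0,0,-1.8],[0,0,0],0.6],
  [[0,0,-3],[0,0,0],0.75],
  [[0,0,-3],[0,0,0],0.75],
])

```text
time: 16.68
eef_pos: [0.5225, 0.3106, 0.1317]
tool_rot: [0.773, 0.635, 0.003, 0.001]
force: [0.0, 0.3, -0.7]
grip_width: 0.064
gripper_force: 0.0
```

```bash
python3 -c "
from h import *
a=r.get_image('top');b=r.get_image('scene');cv2.imwrite('pics/top7.png',a[:,:,::-1]);cv2.imwrite('pics/scene7.png',b[:,:,::-1])
z=np.zeros((600,800,3),np.uint8);z[:,:360]=cv2.resize(a[150:250,355:415],None,fx=6,fy=6,interpolation=2);z[:,362:797]=cv2.resize(b[220:340,90:177],None,fx=5,fy=5,interpolation=2)
cv2.imwrite('pics/p7.png',z[:,:,::-1])"
```

```text
(no output)
```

View pics/p7.png

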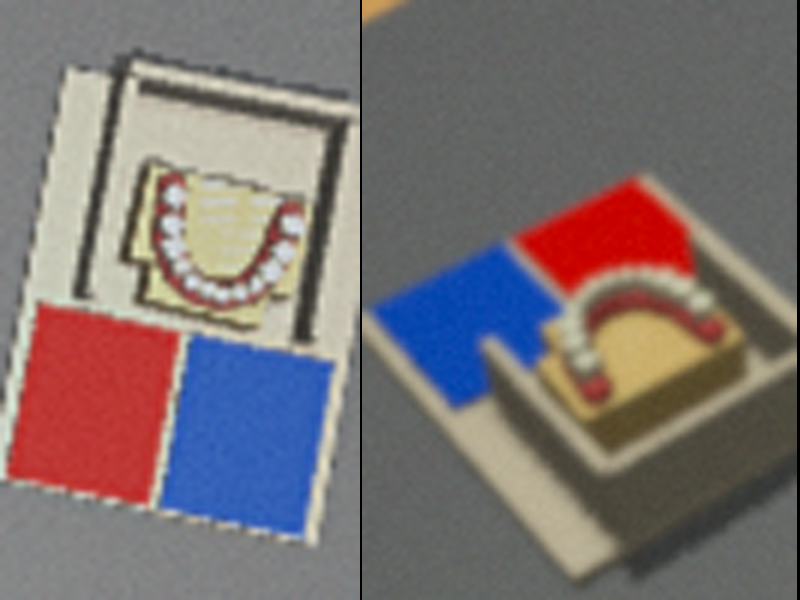

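The picture shows both pads free, red at crop (95,405) and blue at (248,437). The cast is undisturbed in the niche, its top face centred near crop (218,245) and square to the bay.

```bash
python3 -c "
from h import *
a=cv2.imread('pics/top7.png')[:,:,::-1]
rc,ra=blob(a,'r',(352,195,390,240));bc,ba=blob(a,'b',(375,198,415,245));print(rc,ra,bc,ba)
w=world([rc,bc],.008);print(w);v=w[0]-w[1];yaw=np.arctan2(-v[0],v[1]);print(np.degrees(yaw),np.hypot(*v))
f=lambda p:(np.array(p)+.5)/6-.5+[355,150]
W=world(f([[37,302],[183,332],[152,505],[7,478],[192,333],[333,362],[305,542],[162,507]]),.008)
L=np.array([[-11,56],[-11,2],[-78,2],[-78,56],[-11,-2],[-11,-56],[-78,-56],[-78,-2]])*.001
p,e=fit(L,W);print(p,np.degrees(p[2]));print(e)
c,s=np.cos(p[2]),np.sin(p[2]);
for q in ([-.037,.029],[-.037,-.029],[.018,0]):print(p[:2]+[c*q[0]-s*q[1],s*q[0]+c*q[1]])
p,e=fit(np.array([[25,31],[25,-31],[-25,22],[-25,-22]])*.001,world(f([[148,160],[305,197],[146,300],[262,326]]),.028));print('cast',p,np.degrees(p[2]))
go(.520,-.2955,.13,-.195)
"
```

```text
[370.1276 216.8976] 713 [395.619  222.2054] 706
[[ 0.4629 -0.2534]
 [ 0.4512 -0.31  ]]
-11.663837805164388 0.05779884844569753
[ 0.5007 -0.2911 -0.1976] -11.319712925866108
[[-0.3503 -0.8565]
 [ 0.2201  0.5455]
 [-0.5989  0.6888]
 [ 0.2099 -0.0639]
 [-0.1988 -0.0292]
 [-0.0657 -0.8101]
 [ 1.4431  0.0676]
 [-0.6595  0.4579]]
[ 0.4701 -0.2554]
[ 0.4587 -0.3122]
[ 0.5183 -0.2946]
cast [ 0.5207 -0.2954 -0.2096] -12.011320183610106
t 16.775 shift [-19.7816   3.9001  -0.0642] turn [ 0.0088 -0.0076 -0.0035] w 0.06397078159193921 F [-0.4276 -0.1388  0.1859]
```

Call:
send_rows([
  [[-19.78,3.9,0],[0,0,0.06],0.75],
  [[-19.78,3.9,0],[0,0,0.06],0.75],
  [[-19.78,3.9,0],[0,0,0.06],0.75],
  [[-19.78,3.9,0],[0,0,0.06],0.75],
  [[-19.78,3.9,0],[0,0,0.06],0.75],
  [[-19.78,3.9,0],[0,0,0.06],0.75],
  [[-19.78,3.9,0],[0,0,0.06],0.75],
  [[-19.78,3.9,0],[0,0,0.06],0.75],
  [[-19.78,3.9,0],[0,0,0.06],0.75],
  [[-19.78,3.9,0],[0,0,0.06],0.75],
  [[-19.78,3.9,0],[0,0,0.06],0.75],
  [[-19.78,3.9,0],[0,0,0.06],0.75],
  [[-19.78,3.9,0],[0,0,0.06],0.75],
  [[-19.78,3.9,0],[0,0,0.06],0.75],
  [[-19.78,3.9,0],[0,0,0.06],0.75],
])

```text
time: 18.65
eef_pos: [0.5201, -0.2949, 0.1277]
tool_rot: [0.774, 0.633, 0.0, 0.0]
force: [-0.1, 0.6, 0.9]
grip_width: 0.0641
gripper_force: 0.0
```

```bash
python3 -c "
from h import *
go(.520,-.2955,.03,-.2)"
```

```text
t 18.65 shift [-0.021   0.0015  3.2576] turn [ 0.0008  0.0003 -0.0054] w 0.06414287878606197 F [-0.0589  0.6146  0.8535]
```

Call:
send_rows([
  [[-0.02,0,1.5],[0,0,0],0.75],
  [[-0.02,0,2.8],[0,0,0],0.75],
  [[-0.02,0,3.4],[0,0,0],0.75],
  [[-0.02,0,3.75],[0,0,0],0.75],
  [[-0.02,0,3.75],[0,0,0],0.75],
])

```text
time: 19.27
eef_pos: [0.52, -0.2962, 0.0152]
tool_rot: [0.775, 0.632, 0.0, 0.0]
force: [-0.1, -0.1, -0.3]
grip_width: 0.0642
gripper_force: 0.0
```

```bash
python3 -c "
from h import *
go(.520,-.2955,.0,-.2)
b=r.get_image('scene')[190:310,80:220]
cv2.imwrite('pics/p8.png',cv2.resize(b,None,fx=5,fy=5,interpolation=2)[:,:,::-1])"
```

```text
t 19.275 shift [ 0.0236 -0.0041  0.508 ] turn [ 0.001   0.0003 -0.0152] w 0.06422824567004365 F [-0.1457 -0.119  -0.298 ]
```

View pics/p8.png

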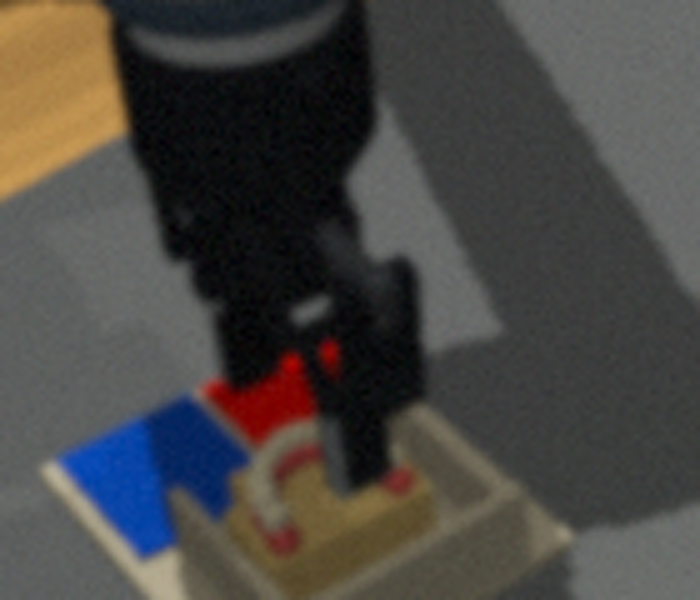

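```bash
python3 -c "
from h import *
d=np.array([.98,-.199])
for o in(.032,.04):
  for z in(.015,.03,.04,.05): print(o,z,(pix([*(np.array([.52,-.2962])+o*d),z])-[80,190])*5)
print((pix([[.545,-.302,.028],[.545,-.302,.006],[.5137,-.265,.028],[.495,-.2904,.028]])-[80,190])*5)"
```

```text
0.032 0.015 [[373.3302 556.7629]]
0.032 0.03 [[368.5595 524.9882]]
0.032 0.04 [[365.3195 503.4086]]
0.032 0.05 [[362.0306 481.5034]]
0.04 0.015 [[386.0829 569.5305]]
0.04 0.03 [[381.4212 537.6721]]
0.04 0.04 [[378.2549 516.0328]]
0.04 0.05 [[375.0405 494.0647]]
[[357.3454 520.3392]
 [364.4415 566.4824]
 [372.5521 423.5751]
 [283.494  441.9033]]
```

Call:
send_rows([
  [[0.02,0,0.3],[0,0,0],0.75],
  [[0.02,0,0.55],[0,0,0],0.75],
  [[0.02,0,0.75],[0,0,0],0.75],
  [[0.02,0,0.75],[0,0,0],0.75],
])

```text
time: 19.82
eef_pos: [0.5194, -0.2953, -0.008]
tool_rot: [0.775, 0.632, -0.0, -0.001]
force: [-1.2, 0.6, 0.1]
grip_width: 0.064
gripper_force: 0.0
```

Call:
send_rows([
  [[0,0,0.08],[0,0,0],0.75],
  [[0,0,0.13],[0,0,0],0.75],
  [[0,0,0.13],[0,0,0],0.68],
  [[0,0,0.13],[0,0,0],0.6],
  [[0,0,0.13],[0,0,0],0.52],
  [[0,0,0.13],[0,0,0],0.52],
  [[0,0,0.13],[0,0,0],0.52],
  [[0,0,0.13],[0,0,0],0.52],
], grip_force=30)

```text
time: 20.82
eef_pos: [0.5203, -0.2958, -0.0107]
tool_rot: [0.775, 0.632, 0.0, 0.0]
force: [0.7, 0.7, 5.0]
grip_width: 0.0486
gripper_force: 30.9
```

Call:
send_rows([
  [[0,0,-0.2],[0,0,0],0.5],
  [[0,0,-0.8],[0,0,0],0.5],
  [[0,0,-1.8],[0,0,0],0.5],
  [[0,0,-2.9],[0,0,0],0.5],
  [[0,0,-3.4],[0,0,0],0.5],
  [[0,0,-3.4],[0,0,0],0.5],
], grip_force=45)

```text
time: 21.58
eef_pos: [0.5205, -0.2959, 0.092]
tool_rot: [0.775, 0.632, 0.0, 0.001]
force: [-0.5, -0.5, -1.3]
grip_width: 0.0479
gripper_force: 46.7
```

```bash
python3 -c "
from h import *
s=r.read_state();print(s['eef_pos'],s['gripper_force'])
go(.5355,.0085,.092,-.005)"
```

```text
[ 0.5205 -0.2959  0.092 ] 46.6944283246994
t 21.575 shift [10.0423 -1.5429 -0.0116] turn [ 0.0215  0.0101 -1.8781] w 0.04787291977706402 F [-0.5226 -0.4795 -1.3271]
```

Call:
send_rows([
  [[0.6,-0.1,0],[0,0,-0.1],0.5],
  [[1.8,-0.28,0],[0,0,-0.35],0.5],
  [[3.4,-0.52,0],[0,0,-0.65],0.5],
  [[5,-0.77,0],[0,0,-0.95],0.5],
  [[6.6,-1.0,0],[0,0,-1.25],0.5],
  [[8.2,-1.26,0],[0,0,-1.55],0.5],
  [[9.3,-1.43,0],[0,0,-1.75],0.5],
  [[9.9,-1.52,0],[0,0,-1.85],0.5],
  [[10.04,-1.54,0],[0,0,-1.88],0.5],
  [[10.04,-1.54,0],[0,0,-1.88],0.5],
  [[10.04,-1.54,0],[0,0,-1.88],0.5],
])

```text
time: 22.95
eef_pos: [0.5349, 0.0078, 0.0906]
tool_rot: [0.709, 0.705, -0.0, -0.0]
force: [-0.0, -1.1, -0.5]
grip_width: 0.0478
gripper_force: 46.7
```

```bash
python3 -c "
from h import *
go(.5355,.0085,.0053,-.005)"
```

```text
t 22.95 shift [0.0231 0.0219 2.8435] turn [-0.002   0.0015 -0.011 ] w 0.047848684776611805 F [-0.011  -1.1274 -0.4992]
```

Call:
send_rows([
  [[0,0.03,1],[0,0,0],0.5],
  [[0,0.03,2],[0,0,0],0.5],
  [[0,0.03,2.5],[0,0,0],0.5],
  [[0,0.03,2.75],[0,0,0],0.5],
  [[0,0.03,2.8],[0,0,0],0.5],
  [[0,0.03,2.8],[0,0,0],0.5],
])

```text
time: 23.7
eef_pos: [0.5364, 0.0088, 0.0073]
tool_rot: [0.709, 0.705, 0.0, 0.0]
force: [0.1, 0.1, -2.1]
grip_width: 0.0477
gripper_force: 46.8
```

```bash
python3 -c "
from h import *
go(.5357,.008,.0033,-.005)
for n in('top','scene'): cv2.imwrite(f'pics/{n}9.png',r.get_image(n)[:,:,::-1])
a=cv2.imread('pics/top9.png');b=cv2.imread('pics/scene9.png')
z=np.zeros((600,800,3),np.uint8);z[:420,:396]=cv2.resize(a[150:220,222:288],None,fx=6,fy=6,interpolation=2);z[:420,400:]=cv2.resize(b[155:239,210:290],None,fx=5,fy=5,interpolation=2)
cv2.imwrite('pics/p9.png',z[:420])"
```

```text
t 23.7 shift [-0.0252 -0.0245  0.1347] turn [0.0111 0.0001 0.0015] w 0.04771733003269287 F [ 0.1176  0.0763 -2.0731]
```

View pics/p9.png

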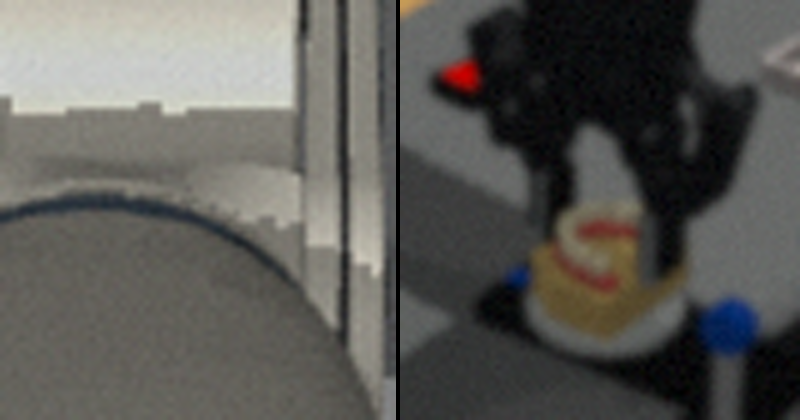

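Call:
send_rows([
  [[-0.02,-0.02,0.06],[0,0,0],0.5],
  [[-0.02,-0.02,0.1],[0,0,0],0.5],
  [[-0.02,-0.02,0.12],[0,0,0],0.5],
  [[-0.02,-0.02,0.14],[0,0,0],0.5],
  [[-0.02,-0.02,0.15],[0,0,0],0.5],
])

```text
time: 24.42
eef_pos: [0.5352, 0.0082, 0.0034]
tool_rot: [0.709, 0.705, -0.0, 0.0]
force: [-5.5, 0.5, 16.6]
grip_width: 0.0481
gripper_force: 48.8
```

Call:
send_rows([
  [[0,0,-0.02],[0,0,0],0.5],
  [[0,0,-0.02],[0,0,0],0.6],
  [[0,0,-0.02],[0,0,0],0.72],
  [[0,0,-0.02],[0,0,0],0.72],
  [[0,0,-0.6],[0,0,0],0.72],
  [[0,0,-1.8],[0,0,0],0.72],
  [[0,0,-3.2],[0,0,0],0.72],
  [[0,0,-4.3],[0,0,0],0.7],
  [[0,0,-4.3],[0,0,0],0.7],
])

```text
time: 25.55
eef_pos: [0.5375, 0.0082, 0.135]
tool_rot: [0.709, 0.705, 0.002, 0.002]
force: [-0.9, 0.0, 0.3]
grip_width: 0.0597
gripper_force: 0.0
```

```bash
python3 -c "
from h import *
go(.5208,.3094,.132,-.195)"
```

```text
t 25.55 shift [10.0369 -0.605   0.0944] turn [ 0.0636 -0.0059  1.8172] w 0.059707541936199926 F [-0.911   0.0312  0.3349]
```

Call:
send_rows([
  [[10.04,-0.6,0.09],[0,0,1.82],0.7],
  [[10.04,-0.6,0.09],[0,0,1.82],0.7],
  [[10.04,-0.6,0.09],[0,0,1.82],0.7],
  [[10.04,-0.6,0.09],[0,0,1.82],0.7],
  [[10.04,-0.6,0.09],[0,0,1.82],0.7],
  [[10.04,-0.6,0.09],[0,0,1.82],0.7],
  [[10.04,-0.6,0.09],[0,0,1.82],0.7],
  [[10.04,-0.6,0.09],[0,0,1.82],0.7],
])

```text
time: 26.55
eef_pos: [0.5185, 0.308, 0.1282]
tool_rot: [0.773, 0.634, -0.001, -0.0]
force: [0.2, -0.6, -0.9]
grip_width: 0.0595
gripper_force: 0.0
```

```bash
cat > c.py <<'E'
from h import *
for n in('top','scene'): cv2.imwrite(f'pics/{n}10.png',r.get_image(n)[:,:,::-1])
a=cv2.imread('pics/top10.png');b=cv2.imread('pics/scene10.png')
z=np.zeros((600,800,3),np.uint8);z[:500,:400]=cv2.resize(a[155:205,234:274],None,fx=10,fy=10,interpolation=2);z[:480,402:794]=cv2.resize(b[175:235,225:274],None,fx=8,fy=8,interpolation=2)
cv2.imwrite('pics/p10.png',z[:500])
s=r.read_state();print(s['eef_pos'],s['time'])
E
python3 c.py
```

```text
[0.5189 0.3081 0.1285] 26.65
```

View pics/p10.png

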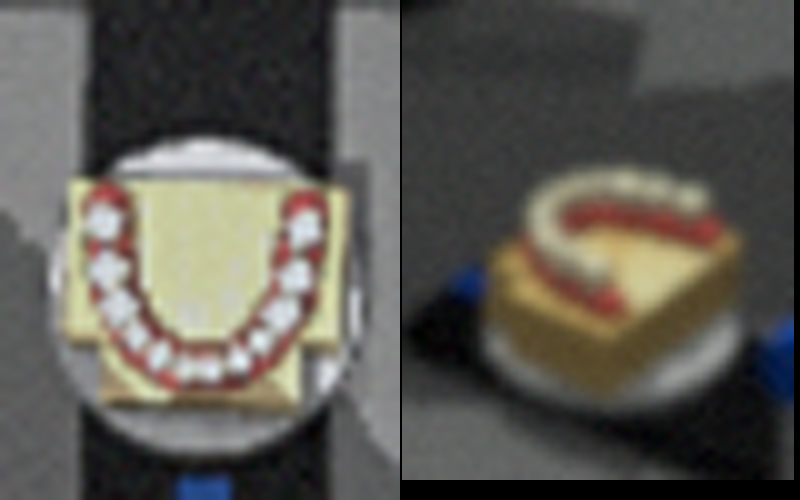

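```bash
python3 -c "
from h import *
f=lambda p:(np.array(p,float)+.5)/10-.5+[234,155]
W=world(f([[68,180],[348,188],[100,391],[300,391]]),.042)
p,e=fit(np.array([[25,31],[25,-31],[-25,22],[-25,-22]])*.001,W);print('cast top',p,np.degrees(p[2]));print(W,e)
print('plate',world([253.88,184.28],.02), 'mark yaw')
# silhouette-based: yellow mask in top, and model in both
a=cv2.imread('pics/top10.png')[:,:,::-1].astype(int)
S=a[165:200,236:272];m=((S[...,0]-S[...,2])>35).astype(np.uint8);n,l,st,c=cv2.connectedComponentsWithStats(m);i=1+np.argmax(st[1:,4]);print(st[i],c[i]+[236,165])
m=(l==i).astype(np.uint8);cn=max(cv2.findContours(m,cv2.RETR_EXTERNAL,cv2.CHAIN_APPROX_NONE)[0],key=len)
F=np.zeros_like(m);cv2.drawContours(F,[cn],-1,1,-1);print('filled',F.sum());M=cv2.moments(F,True);print(M['m10']/M['m00']+236,M['m01']/M['m00']+165)
def model(p,n):
  c,s=np.cos(p[2]),np.sin(p[2]);o=[(25,31),(25,-31),(-13,-31),(-13,-22),(-25,-22),(-25,22),(-13,22),(-13,31)]
  P=[(p[0]+c*x*.001-s*y*.001,p[1]+s*x*.001+c*y*.001,z) for z in(.042,) for x,y in o]
  return pix(P,n)
im=np.zeros((384*8,512*8),np.uint8);pp=model([p[0],p[1],0],'top');cv2.fillPoly(im,[np.round((pp+.5)*8).astype(int)],1);M=cv2.moments(im,True);print('model top-face area',M['m00']/64,M['m10']/M['m00']/8-.5,M['m01']/M['m00']/8-.5)
"
```

```text
cast top [ 0.5348  0.0078 -0.0239] -1.371061206134554
[[ 0.5588  0.0382]
 [ 0.557  -0.0241]
 [ 0.5116  0.0307]
 [ 0.5117 -0.0136]] [[ 1.7318 -0.0501]
 [ 1.9942  0.3171]
 [-1.2837 -0.2999]
 [-2.4423  0.0329]]
plate [[0.5351 0.0088]] mark yaw
[  4   8  29  23 310] [253.9645 182.7613]
filled 321
253.96573208722742 182.5514018691589
model top-face area 586.65625 253.98238827038833 182.6791102913759
```

```bash
cat > sym.py <<'E'
from h import *
def sym(fn,z,cx,cy,hx,hy,chan,xoff=0,big=5000):
    img=cv2.imread(fn).astype(np.float32);s=.0005;nx,ny=int(2*hx/s),int(2*hy/s)
    # rows: x decreasing; cols: y decreasing
    v,u=np.mgrid[0:nx,0:ny];X=cx+xoff+hx-(v+.5)*s;Y=cy+hy-(u+.5)*s
    p=pix(np.c_[X.ravel(),Y.ravel(),np.full(X.size,z)],"top").astype(np.float32)
    g=cv2.remap(img,p[:,0].reshape(nx,ny),p[:,1].reshape(nx,ny),cv2.INTER_CUBIC);g=chan(g).astype(np.float32)
    m=np.ascontiguousarray(g[:,::-1]);W=np.eye(2,3,dtype=np.float32)
    cc,W=cv2.findTransformECC(g,m,W,cv2.MOTION_EUCLIDEAN,(3,200,1e-7),None,5)
    # point p maps to mirror coords W p -> reflection in original: (ny-1-u',v'); axis = midpoints
    out=[]
    for vv in(0,nx-1):
        q=np.array([ny/2,vv,1.]);t=W@q;o=np.array([ny-1-t[0],t[1]]);mid=(q[:2]+o)/2;out.append([cx+xoff+hx-(mid[1]+.5)*s,cy+hy-(mid[0]+.5)*s])
    a,b=np.array(out);d=a-b;print(fn,z,'cc',round(cc,4),'yaw deg',np.degrees(np.arctan2(d[1],d[0])),'y at cx',b[1]+(cx-b[0])*d[1]/d[0])
yel=lambda g:np.clip(g[...,2]-g[...,0],-10,90)
grn=lambda g:g[...,1]
if __name__=="__main__":
    for z in(.042,.052):
        sym('pics/top10.png',z,.535,.008,.036,.042,yel);sym('pics/top10.png',z,.535,.008,.022,.027,grn)
    sym('pics/top0.png',.02,.535,.0088,.045,.045,grn);sym('pics/top0.png',.01,.535,.0088,.06,.07,grn,.05);sym('pics/top0.png',.02,.535,.0088,.10,.07,grn,.02)
E
python3 sym.py
```

```text
pics/top10.png 0.042 cc 0.9417 yaw deg -1.9921684433502052 y at cx 0.008061420468373095
pics/top10.png 0.042 cc 0.8618 yaw deg -2.0308565057100885 y at cx 0.008105455465865262
pics/top10.png 0.052 cc 0.9424 yaw deg -1.99423935390311 y at cx 0.007601632869824503
pics/top10.png 0.052 cc 0.8688 yaw deg -2.087505497294227 y at cx 0.00765084980423174
pics/top0.png 0.02 cc 0.9771 yaw deg 0.30037352929989974 y at cx 0.008497261344138286
pics/top0.png 0.01 cc 0.9833 yaw deg -0.4541972653158267 y at cx 0.009022612484144092
pics/top0.png 0.02 cc 0.9777 yaw deg -0.15218194743913918 y at cx 0.008285053262256748
```

The cast sits centred within about 1 mm, teeth towards the blue mark. It is about 1.7° clockwise of square, so I'll regrip and trim that.

```bash
python3 -c "
from h import *
go(.5352,.0082,.135,-.0056)"
```

```text
t 26.65 shift [-9.6971  2.493  -0.2139] turn [-0.0026  0.0026 -1.8298] w 0.059881341132357005 F [ 0.1681 -0.0041  1.0502]
```

Call:
send_rows([
  [[-9.7,2.49,-0.21],[0,0,-1.83],0.72],
  [[-9.7,2.49,-0.21],[0,0,-1.83],0.72],
  [[-9.7,2.49,-0.21],[0,0,-1.83],0.72],
  [[-9.7,2.49,-0.21],[0,0,-1.83],0.72],
  [[-9.7,2.49,-0.21],[0,0,-1.83],0.72],
  [[-9.7,2.49,-0.21],[0,0,-1.83],0.72],
  [[-9.7,2.49,-0.21],[0,0,-1.83],0.72],
  [[-9.7,2.49,-0.21],[0,0,-1.83],0.72],
  [[-9.7,2.49,-0.21],[0,0,-1.83],0.72],
  [[-9.7,2.49,-0.21],[0,0,-1.83],0.72],
])

```text
time: 27.9
eef_pos: [0.5354, 0.0103, 0.1347]
tool_rot: [0.708, 0.706, -0.0, -0.0]
force: [0.5, -0.4, -0.0]
grip_width: 0.0618
gripper_force: 0.0
```

```bash
python3 -c "
from h import *
go(.5354,.0082,.004,-.0056)"
```

```text
t 27.9 shift [-0.0708  0.0019  4.3579] turn [-0.0019 -0.0001  0.0308] w 0.061832816857178355 F [ 0.5494 -0.4167 -0.0092]
```

Call:
send_rows([
  [[-0.07,0,1.5],[0,0,0.03],0.72],
  [[-0.07,0,3],[0,0,0.03],0.72],
  [[-0.07,0,3.9],[0,0,0.03],0.72],
  [[-0.07,0,4.25],[0,0,0.03],0.72],
  [[-0.07,0,4.33],[0,0,0.03],0.72],
  [[-0.07,0,4.33],[0,0,0.03],0.6],
  [[-0.07,0,4.33],[0,0,0.03],0.5],
  [[-0.07,0,4.33],[0,0,0.03],0.5],
  [[-0.07,0,4.33],[0,0,0.03],0.5],
  [[-0.07,0,4.33],[0,0,0.03],0.5],
], grip_force=45)

```text
time: 29.15
eef_pos: [0.5361, 0.0075, 0.0064]
tool_rot: [0.71, 0.705, 0.001, 0.001]
force: [-2.3, 0.9, 6.5]
grip_width: 0.0465
gripper_force: 45.7
```

Call:
send_rows([
  [[0,0,-0.07],[0,0,0],0.48],
  [[0,0,-0.14],[0,0,0],0.48],
  [[0.02,0,-0.14],[0,0,-0.28],0.48],
  [[0.02,0,-0.14],[0,0,-0.28],0.48],
  [[0.02,0,-0.14],[0,0,-0.28],0.48],
])

```text
time: 29.78
eef_pos: [0.5354, 0.008, 0.009]
tool_rot: [0.699, 0.715, -0.0, -0.0]
force: [0.3, 0.2, -1.4]
grip_width: 0.0466
gripper_force: 46.2
```

Call:
send_rows([
  [[0,0,0.05],[0,0,0],0.48],
  [[0,0,0.09],[0,0,0],0.48],
  [[0,0,0.11],[0,0,0],0.48],
  [[0,0,0.12],[0,0,0],0.48],
])

```text
time: 30.28
eef_pos: [0.5354, 0.008, 0.0064]
tool_rot: [0.699, 0.715, -0.0, -0.0]
force: [-3.4, -0.5, 14.4]
grip_width: 0.0466
gripper_force: 50.9
```

Call:
send_rows([
  [[0,0,-0.02],[0,0,0],0.48],
  [[0,0,-0.02],[0,0,0],0.6],
  [[0,0,-0.02],[0,0,0],0.72],
  [[0,0,-0.02],[0,0,0],0.72],
  [[0,0,-0.6],[0,0,0],0.72],
  [[0,0,-1.8],[0,0,0],0.72],
  [[0,0,-3.2],[0,0,0],0.72],
  [[0,0,-4.2],[0,0,0],0.7],
  [[0,0,-4.2],[0,0,0],0.7],
  [[0,0,-4.2],[0,0,0],0.7],
])

```text
time: 31.52
eef_pos: [0.5351, 0.008, 0.1316]
tool_rot: [0.699, 0.715, 0.0, 0.0]
force: [-0.7, -0.1, -0.4]
grip_width: 0.0599
gripper_force: 0.0
```

```bash
python3 -c "
from h import *
go(.5208,.3094,.135,-.195)"
```

```text
t 31.525 shift [10.0537 -0.2513 -0.1119] turn [ 0.0006 -0.      2.0766] w 0.059887743295880244 F [-0.6709 -0.0517 -0.3851]
```

Call:
send_rows([
  [[10.05,-0.25,-0.11],[0,0,2.08],0.7],
  [[10.05,-0.25,-0.11],[0,0,2.08],0.7],
  [[10.05,-0.25,-0.11],[0,0,2.08],0.7],
  [[10.05,-0.25,-0.11],[0,0,2.08],0.7],
  [[10.05,-0.25,-0.11],[0,0,2.08],0.7],
  [[10.05,-0.25,-0.11],[0,0,2.08],0.7],
  [[10.05,-0.25,-0.11],[0,0,2.08],0.7],
  [[10.05,-0.25,-0.11],[0,0,2.08],0.7],
  [[10.05,-0.25,-0.11],[0,0,2.08],0.7],
  [[10.05,-0.25,-0.11],[0,0,2.08],0.7],
])

```text
time: 32.78
eef_pos: [0.5214, 0.3085, 0.1349]
tool_rot: [0.773, 0.634, 0.0, 0.0]
force: [0.2, 0.7, -1.2]
grip_width: 0.0599
gripper_force: 0.0
```

```bash
python3 -c "
from sym import *
cv2.imwrite('pics/top11.png',r.get_image('top')[:,:,::-1])
for n in('pics/top10.png','pics/top11.png'):
  sym(n,.045,.535,.008,.036,.042,yel)
  a=cv2.imread(n)[:,:,::-1].astype(int);S=a[165:200,236:272];w=np.clip(S[...,0]-S[...,2]-15,0,40).astype(float);v,u=np.mgrid[165:200,236:272];print((u*w).sum()/w.sum(),(v*w).sum()/w.sum(),w.sum())
go(.5208,.3094,.0386,-.195)"
```

```text
pics/top10.png 0.045 cc 0.9419 yaw deg -1.9936576339582073 y at cx 0.007923561111159001
254.13283835763485 182.93299937382594 11179.0
pics/top11.png 0.045 cc 0.8983 yaw deg -0.05970885580900003 y at cx 0.008616648762500661
253.45782583949915 184.28799089356858 8785.0
t 32.825 shift [ 0.0205 -0.026   3.2115] turn [ 0.0009 -0.0008 -0.0137] w 0.05981613728416134 F [ 1.0564  0.122  -0.7964]
```

```bash
python3 -c "
from h import *
for n in('pics/top10.png','pics/top11.png'):
  a=cv2.imread(n)[:,:,::-1].astype(int);d=(a[...,0]-a[...,2])
  print('mid',d[168:202,251:258].mean(1).round().astype(int))
  print('row',d[176:184,236:272].mean(0).round().astype(int))
"
```

```text
mid [-1 -4 -6 -7 -3 30 42 39 40 41 39 39 41 36 37 35 30 22 23 24 31 44 29  0
 12 40 45 29  4 -3 -1 -3  0  3]
row [ 0 -2 -1 -3 10 39 31 16 -6  8 33 39 23 40 42 40 34 41 41 38 40 35 34 41
 27 40 35  3  0 22 38 42 30 -1 -3 -2]
mid [-2 -4 -5 -7 -2 23 15 13 14 17 14 22 23 19 31 21 14 27 30 20 38 43 19  2
 25 56 39 27  3 -3 -3 -3  1  3]
row [ 0 -1 -3  0 37 43 29  7 -5 16 45 24 17 16 14 15 21 24 23 11 20 28 25 28
 26 44 17 -5  2 32 41 35  2 -4 -2 -2]
```

```bash
python3 -c "
from h import *
b=world([254,172.75],.042)[0,0];f=world([254,195.25],.020)[0,0];print(b,f,b-f,(b+f)/2)
a=cv2.imread('pics/top0.png')[:,:,::-1].astype(int)[...,1]
print(a[164:204,252:256].mean(1).round().astype(int))"
```

```text
0.5583481623560448 0.5101133459733228 0.04823481638272198 0.5342307541646838
[ 35  37  32  22  58 182 196 194 191 192 194 192 192 194 192 192 190 194
 192 190 190 192 194 192 190 192 192 194 192 192 193 193 192 192 198 200
 103  38  47  98]
```

Call:
send_rows([
  [[0.02,-0.02,1.5],[0,0,0],0.7],
  [[0.02,-0.02,2.6],[0,0,0],0.7],
  [[0.02,-0.02,3.05],[0,0,0],0.7],
  [[0.02,-0.02,3.16],[0,0,0],0.7],
  [[0.02,-0.02,3.16],[0,0,0],0.7],
  [[0.02,-0.02,3.16],[0,0,0],0.45],
  [[0.02,-0.02,3.16],[0,0,0],0.25],
  [[0.02,-0.02,3.16],[0,0,0],0.25],
  [[0.02,-0.02,3.16],[0,0,0],0.25],
], grip_force=40)

```text
time: 33.95
eef_pos: [0.5214, 0.3104, 0.0414]
tool_rot: [0.773, 0.635, 0.001, 0.0]
force: [-1.0, -0.4, 5.5]
grip_width: 0.0265
gripper_force: 38.9
```

Call:
send_rows([
  [[0,0,-0.3],[0,0,0],0.25],
  [[0,0,-1.2],[0,0,0],0.25],
  [[0,0,-2.4],[0,0,0],0.25],
  [[0,0,-3.1],[0,0,0],0.25],
  [[0,0,-3.1],[0,0,0],0.25],
])

```text
time: 34.58
eef_pos: [0.5219, 0.3107, 0.1353]
tool_rot: [0.773, 0.635, 0.002, 0.0]
force: [0.1, -0.0, -0.8]
grip_width: 0.0264
gripper_force: 39.5
```

```bash
python3 -c "
from h import *
go(.4605,-.3118,.136,-.195)"
```

```text
t 34.575 shift [-20.7529   2.0186  -0.0764] turn [ 0.0309 -0.0267 -0.0033] w 0.026400113956588284 F [ 0.0659 -0.0142 -0.8109]
```

Call:
send_rows([
  [[-0.7,0.07,0],[0,0,0],0.25],
  [[-2.2,0.2,0],[0,0,0],0.25],
  [[-4,0.4,0],[0,0,0],0.25],
  [[-5.8,0.57,0],[0,0,0],0.25],
  [[-7.6,0.74,0],[0,0,0],0.25],
  [[-9.4,0.92,0],[0,0,0],0.25],
  [[-11.2,1.1,0],[0,0,0],0.25],
  [[-13,1.27,0],[0,0,0],0.25],
  [[-14.8,1.45,0],[0,0,0],0.25],
  [[-16.6,1.62,0],[0,0,0],0.25],
  [[-18.4,1.8,0],[0,0,0],0.25],
  [[-19.8,1.93,0],[0,0,0],0.25],
  [[-20.5,2.0,0],[0,0,0],0.25],
  [[-20.75,2.02,0],[0,0,0],0.25],
  [[-20.75,2.02,0],[0,0,0],0.25],
  [[-20.75,2.02,0],[0,0,0],0.25],
])

```text
time: 36.58
eef_pos: [0.4593, -0.3111, 0.1328]
tool_rot: [0.772, 0.635, -0.0, -0.0]
force: [0.6, 0.9, -0.9]
grip_width: 0.0261
gripper_force: 39.5
```

```bash
python3 -c "
from h import *
go(.4605,-.3118,.0475,-.195)"
```

```text
t 36.575 shift [-0.0157  0.0467  2.8442] turn [-0.0064 -0.005   0.0087] w 0.02608629284335272 F [ 0.6464  0.861  -0.8916]
```

Call:
send_rows([
  [[-0.02,0.04,1],[0,0,0],0.25],
  [[-0.02,0.04,2.2],[0,0,0],0.25],
  [[-0.02,0.04,2.7],[0,0,0],0.25],
  [[-0.02,0.04,2.84],[0,0,0],0.25],
  [[-0.02,0.04,2.84],[0,0,0],0.25],
  [[-0.02,0.04,2.84],[0,0,0],0.25],
])

```text
time: 37.33
eef_pos: [0.4611, -0.3137, 0.0489]
tool_rot: [0.773, 0.635, 0.0, 0.001]
force: [0.1, -0.5, -0.7]
grip_width: 0.0265
gripper_force: 39.5
```

```bash
python3 -c "
from h import *
go(.4605,-.3118,.0454,-.195)"
```

```text
t 37.325 shift [ 0.0581 -0.0324  0.1166] turn [ 0.0169  0.0072 -0.0031] w 0.026539411061953774 F [ 0.0841 -0.5443 -0.7473]
```

Call:
send_rows([
  [[0.05,-0.03,0.03],[0,0,0],0.25],
  [[0.05,-0.03,0.07],[0,0,0],0.25],
  [[0.05,-0.03,0.1],[0,0,0],0.25],
  [[0.05,-0.03,0.12],[0,0,0],0.25],
  [[0.05,-0.03,0.13],[0,0,0],0.25],
])

```text
time: 37.95
eef_pos: [0.4599, -0.3118, 0.0452]
tool_rot: [0.773, 0.635, 0.0, 0.0]
force: [-4.0, 2.2, 16.3]
grip_width: 0.0265
gripper_force: 42.1
```

Call:
send_rows([
  [[0,0,-0.02],[0,0,0],0.25],
  [[0,0,-0.02],[0,0,0],0.4],
  [[0,0,-0.02],[0,0,0],0.65],
  [[0,0,-0.02],[0,0,0],0.65],
  [[0,0,-0.5],[0,0,0],0.65],
  [[0,0,-1.8],[0,0,0],0.65],
  [[0,0,-3],[0,0,0],0.7],
  [[0,0,-3],[0,0,0],0.7],
])

```text
time: 38.95
eef_pos: [0.4618, -0.313, 0.1377]
tool_rot: [0.773, 0.635, 0.001, 0.003]
force: [-0.2, -0.4, 0.1]
grip_width: 0.0601
gripper_force: 0.0
```

```bash
python3 -c "
from h import *
go(.5933,.2993,.135,-.195)"
```

```text
t 38.95 shift [20.8741  0.3378  0.0345] turn [ 0.0582  0.0262 -0.0034] w 0.060076476034061285 F [-0.1857 -0.3727  0.0874]
```

Call:
send_rows([
  [[20.87,0.34,0.03],[0,0,0],0.7],
  [[20.87,0.34,0.03],[0,0,0],0.7],
  [[20.87,0.34,0.03],[0,0,0],0.7],
  [[20.87,0.34,0.03],[0,0,0],0.7],
  [[20.87,0.34,0.03],[0,0,0],0.7],
  [[20.87,0.34,0.03],[0,0,0],0.7],
  [[20.87,0.34,0.03],[0,0,0],0.7],
  [[20.87,0.34,0.03],[0,0,0],0.7],
  [[20.87,0.34,0.03],[0,0,0],0.7],
  [[20.87,0.34,0.03],[0,0,0],0.7],
  [[20.87,0.34,0.03],[0,0,0],0.7],
  [[20.87,0.34,0.03],[0,0,0],0.7],
  [[20.87,0.34,0.03],[0,0,0],0.7],
  [[20.87,0.34,0.03],[0,0,0],0.7],
  [[20.87,0.34,0.03],[0,0,0],0.7],
  [[20.87,0.34,0.03],[0,0,0],0.7],
])

```text
time: 40.95
eef_pos: [0.5915, 0.3002, 0.1332]
tool_rot: [0.773, 0.635, 0.0, 0.0]
force: [-0.2, 0.3, -0.7]
grip_width: 0.0598
gripper_force: 0.0
```

```bash
python3 -c "
from h import *
go(.5933,.2993,.0395,-.195)
a=r.get_image('top');cv2.imwrite('pics/top12.png',a[:,:,::-1])
c,n=blob(a,'b',(394,205,414,228));print(c,n)
"
```

```text
t 40.95 shift [-0.0175  0.0657  3.1228] turn [ 0.0011 -0.0013 -0.0097] w 0.059846699183039184 F [-0.1729  0.2725 -0.7439]
[404.3789 217.8137] 161
```

Call:
send_rows([
  [[-0.04,0.06,1.5],[0,0,0],0.7],
  [[-0.04,0.06,2.6],[0,0,0],0.7],
  [[-0.04,0.06,3.0],[0,0,0],0.7],
  [[-0.04,0.06,3.12],[0,0,0],0.7],
  [[-0.04,0.06,3.12],[0,0,0],0.7],
  [[-0.04,0.06,3.12],[0,0,0],0.45],
  [[-0.04,0.06,3.12],[0,0,0],0.25],
  [[-0.04,0.06,3.12],[0,0,0],0.25],
  [[-0.04,0.06,3.12],[0,0,0],0.25],
], grip_force=40)

```text
time: 42.12
eef_pos: [0.5939, 0.2995, 0.0407]
tool_rot: [0.773, 0.635, 0.001, 0.0]
force: [1.0, -0.4, 6.7]
grip_width: 0.0271
gripper_force: 39.1
```

Call:
send_rows([
  [[0,0,-0.3],[0,0,0],0.25],
  [[0,0,-1.2],[0,0,0],0.25],
  [[0,0,-2.4],[0,0,0],0.25],
  [[0,0,-3.1],[0,0,0],0.25],
  [[0,0,-3.1],[0,0,0],0.25],
])

```text
time: 42.75
eef_pos: [0.5938, 0.2996, 0.1341]
tool_rot: [0.773, 0.635, 0.002, 0.0]
force: [-0.5, -0.4, -0.7]
grip_width: 0.0265
gripper_force: 39.6
```

```bash
python3 -c "
from h import *
go(.4712,-.2538,.136,-.195)"
```

```text
t 42.75 shift [-18.8872  -0.4284  -0.0996] turn [ 0.0242 -0.0185 -0.0031] w 0.026450712596797623 F [-0.5038 -0.4235 -0.7335]
```

Call:
send_rows([
  [[-0.7,0,-0.03],[0,0,0],0.25],
  [[-2.2,-0.05,-0.1],[0,0,0],0.25],
  [[-4,-0.1,-0.1],[0,0,0],0.25],
  [[-5.8,-0.13,-0.1],[0,0,0],0.25],
  [[-7.6,-0.17,-0.1],[0,0,0],0.25],
  [[-9.4,-0.21,-0.1],[0,0,0],0.25],
  [[-11.2,-0.25,-0.1],[0,0,0],0.25],
  [[-13,-0.3,-0.1],[0,0,0],0.25],
  [[-14.8,-0.34,-0.1],[0,0,0],0.25],
  [[-16.6,-0.38,-0.1],[0,0,0],0.25],
  [[-18,-0.41,-0.1],[0,0,0],0.25],
  [[-18.7,-0.43,-0.1],[0,0,0],0.25],
  [[-18.89,-0.43,-0.1],[0,0,0],0.25],
  [[-18.89,-0.43,-0.1],[0,0,0],0.25],
  [[-18.89,-0.43,-0.1],[0,0,0],0.25],
])

```text
time: 44.62
eef_pos: [0.47, -0.2534, 0.1351]
tool_rot: [0.772, 0.635, -0.0, -0.0]
force: [-0.2, -0.4, -2.0]
grip_width: 0.0267
gripper_force: 39.6
```

```bash
python3 -c "
from h import *
go(.4712,-.2538,.0475,-.195)"
```

```text
t 44.625 shift [-0.0068  0.0457  2.9191] turn [-0.0077 -0.0039  0.0048] w 0.02673435571721176 F [-0.1582 -0.3725 -1.9992]
```

Call:
send_rows([
  [[0.03,0.03,1],[0,0,0],0.25],
  [[0.03,0.03,2.2],[0,0,0],0.25],
  [[0.03,0.03,2.7],[0,0,0],0.25],
  [[0.03,0.03,2.88],[0,0,0],0.25],
  [[0.03,0.03,2.88],[0,0,0],0.25],
  [[0.03,0.03,2.88],[0,0,0],0.25],
])

```text
time: 45.38
eef_pos: [0.472, -0.254, 0.05]
tool_rot: [0.773, 0.635, 0.0, 0.001]
force: [-0.0, 0.1, -1.2]
grip_width: 0.0269
gripper_force: 39.6
```

```bash
python3 -c "
from h import *
go(.4712,-.2538,.0447,-.195)"
```

```text
t 45.375 shift [ 0.0015 -0.0284  0.1772] turn [ 0.0165  0.0056 -0.0027] w 0.02689662039879863 F [-0.0426  0.1495 -1.1741]
```

Call:
send_rows([
  [[0,-0.02,0.06],[0,0,0],0.25],
  [[0,-0.02,0.11],[0,0,0],0.25],
  [[0,-0.02,0.15],[0,0,0],0.25],
  [[0,-0.02,0.17],[0,0,0],0.25],
  [[0,-0.02,0.18],[0,0,0],0.25],
])

```text
time: 46.0
eef_pos: [0.4715, -0.2539, 0.0445]
tool_rot: [0.773, 0.635, 0.0, 0.001]
force: [-1.0, 0.9, 10.1]
grip_width: 0.0269
gripper_force: 41.1
```

Call:
send_rows([
  [[0,0,-0.02],[0,0,0],0.25],
  [[0,0,-0.02],[0,0,0],0.4],
  [[0,0,-0.02],[0,0,0],0.65],
  [[0,0,-0.02],[0,0,0],0.65],
  [[0,0,-0.5],[0,0,0],0.65],
  [[0,0,-1.8],[0,0,0],0.65],
  [[0,0,-3.3],[0,0,0],0.7],
  [[0,0,-3.3],[0,0,0],0.7],
])

```text
time: 47.0
eef_pos: [0.4732, -0.2549, 0.147]
tool_rot: [0.773, 0.635, 0.001, 0.004]
force: [-0.3, -0.9, 0.1]
grip_width: 0.0601
gripper_force: 0.0
```

Call:
send_rows([
  [[18,-1,0],[0,0,0],0.7],
  [[18,-1,0],[0,0,0],0.7],
  [[18,-1,0],[0,0,0],0.7],
  [[18,-1,0],[0,0,0],0.7],
  [[18,-1,0],[0,0,0],0.7],
  [[18,-1,0],[0,0,0],0.7],
  [[18,-1,0],[0,0,0],0.7],
  [[18,-1,0],[0,0,0],0.7],
  [[18,-1,0],[0,0,0],0.7],
  [[18,-1,0],[0,0,0],0.7],
  [[18,-1,0],[0,0,0],0.7],
  [[18,-1,0],[0,0,0],0.7],
  [[18,-1,0],[0,0,0],0.7],
])

```text
time: 48.62
eef_pos: [0.5461, 0.2809, 0.1427]
tool_rot: [0.773, 0.634, -0.0, -0.0]
force: [-0.7, -0.5, 0.2]
grip_width: 0.0596
gripper_force: 0.0
```

```bash
python3 -c "
from sym import *
a=r.get_image('top');b=r.get_image('scene');cv2.imwrite('pics/top13.png',a[:,:,::-1]);s=r.read_state();print(s['time'],s['eef_pos'],s['force'])
o=cv2.imread('pics/top0.png')[:,:,::-1]
for q in(o,a): print(blob(q,'r',(369,203,387,219)),blob(q,'b',(394,205,414,226)))
sym('pics/top13.png',.045,.535,.008,.036,.042,yel)
z=np.zeros((600,800,3),np.uint8);z[:360,:396]=cv2.resize(a[175:245,350:416],(396,360) if 0 else (340,360),interpolation=2)[:, :340] if 0 else cv2.resize(a[180:240,350:416],None,fx=6,fy=6,interpolation=2)
z[:360,400:]=cv2.resize(b[190:330,80:235],(400,360),interpolation=2);z[362:600,:400]=cv2.resize(a[40:330,0:487],(400,238));z[362:600,400:]=cv2.resize(o[40:330,0:487],(400,238))
cv2.imwrite('pics/p11.png',z[:,:,::-1])"
```

```text
48.725 [0.5462 0.2813 0.1428] [ 0.6809 -0.0881 -0.6465]
(array([377.1856, 211.6707]), np.int32(167)) (array([404.451 , 217.3333]), np.int32(153))
(array([377.0305, 212.061 ]), np.int32(164)) (array([404.3711, 217.7987]), np.int32(159))
pics/top13.png 0.045 cc 0.8755 yaw deg 0.16848778348144494 y at cx 0.008558431996196627
```

View pics/p11.png

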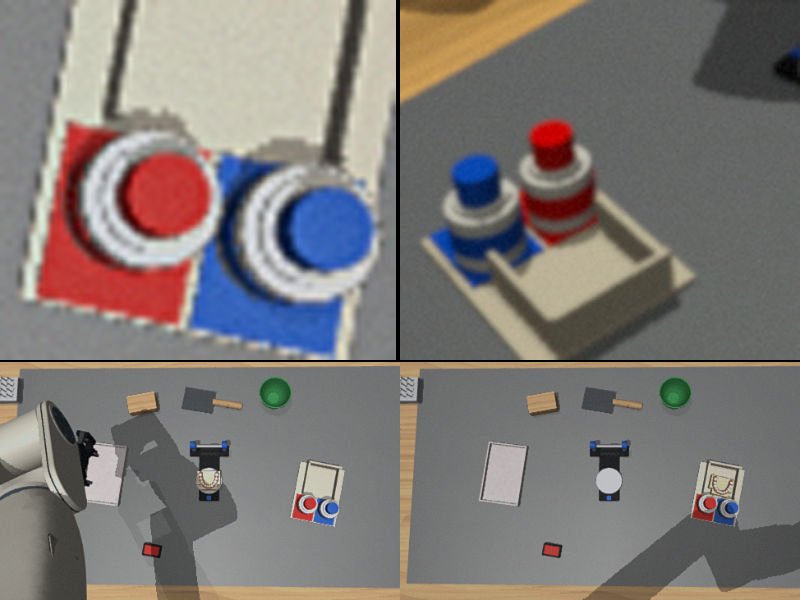

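Both bottles stand upright on their own pads, within about 1 mm of where they started (caps at crop (167,195) and (330,228)). The cast is square on the plate, the tray is empty and the other things haven't moved. Handing in.

```bash
python3 -c "
from cell import r
print(r.sign_off())"
```

```text
the job is handed in; nothing more can be done
None
```

The job is handed in at about 49 s: the cast sits centred on the plate to about 1 mm and square, teeth to the blue mark (regripped once to take out about 2° of turn), and both bottles stand upright on their own pads within about 1 mm of where they started.

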